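# Pump a pellet press to load and set the dwell timer

### The job

Press the sample pellet: the filled die already stands in the hand press. Swing the clear front guard shut and turn the release valve fully shut, then pump the hand lever in full strokes (all the way down, all the way back up) until the gauge needle stands between the two long heavy marks, never beyond the second one. With the lever back up and the load held, turn the dwell timer's knob three clicks clockwise from its zero stop, let go and leave everything else on the bench as it is.

Things in the scene. Friction and masses are not known exactly. Their poses are not given: they have to be found in the camera images.
- press: Grey hand-pumped hydraulic pellet press, fixed. Origin: on the bench under the ram; x from its front (robot's side) to its back, y left, z up. Base 210 x 210 mm, 85 mm high; pump block on its right (x -100 to +90 mm, out to y -271 mm), 75 mm high. Two columns carry a crosshead, 80 x 200 mm, z 215 to 257 mm. The die stands on the ram behind the guard; clear shields at its sides and back.
- guard (a joint): Opening angle of the clear front guard, rad: 0 = shut across the front, grows as its free edge swings out towards the robot (0.9 to 1.3 at the start, stop at 1.6). Clear panel in an aluminium edge, 174 mm wide, 5 mm thick (edge 8 mm), upright from z 95 to 245 mm. Stays where it is left; about 1 N at mid width moves it. Shut = below 0.06.
- spindle_handle (a point): Centre of the bar handle of the screw spindle above the crosshead: bar along the press's y, 104 mm over its knobs, top at about z 301 mm. Part of the press, fixed, not needed here.
- guard_hinge (a point): Point on the guard's vertical hinge line, at mid height of the guard (z 170 mm), left front corner of the press (x -81, y +89 mm in the press frame). From here the guard runs along the press's -y when shut, along -x at 1.57 rad.
- guard_edge (a point): Top corner of the guard at its free edge (174 mm from the hinge line, z 245 mm); moves with it. A dark vertical bar handle stands 28 mm off the outer face, 20 mm from the free edge, between z 115 and 185 mm; above that the outer face is plain.
- valve (a joint): Release valve angle, rad: 0 = fully shut (bar in line with the press's x axis), grows anticlockwise seen from above as it opens (0.9 to 1.35 at the start). Clockwise shuts it, to a stop; friction only, about 0.14 Nm. While it stands open (beyond about 0.6), pumping does not raise the ram. Shut = below 0.08.
- valve_grip (a point): Centre of the valve's black T-bar, at z 110 mm on the press's pump block, on its vertical axis (x -20, y -245 mm in the press frame). The bar is 58 mm long, 14 mm wide and 26 mm high, its top at z 123 mm.
- lever (a joint): Pump lever angle, rad: 0 = up at rest (sloping 0.70 rad up towards the robot), 0.70 = fully down, level, a hard stop. A spring lifts it back; pressing at the grip takes 7 to 13 N. A full stroke: beyond 0.6 and back under 0.08. With the valve shut each raises the ram 3.5 to 4 mm; the first 6 to 10 mm are free travel before the die meets the upper platen, so it takes four to six strokes.
- lever_pivot (a point): Centre of the lever's pivot pin, x 0, y -160, z 105 mm in the press frame. The lever swings in the upright plane through it, along the press's -x (towards the robot).
- lever_grip (a point): Centre of the lever's black round rubber grip, 155 mm from the pivot along the lever; the grip is 24 mm in diameter and runs from 115 to 195 mm from the pivot, with round ends. Moves with the lever.
- gauge (a joint): Needle angle, rad, clockwise seen from above: 0 = no load, at about 8 o'clock (12 o'clock = the press's +x, away from the robot). The two long heavy marks are at 2.2 rad (12 o'clock) and 3.85 rad (about 3 o'clock); short marks 0.55 rad apart. Once the die is loaded a full stroke adds about 1 rad. It holds its reading while the valve stays shut.
- gauge_centre (a point): Needle axis of the 100 mm gauge, on its white dial face, z 116 mm (x +20, y +165 mm in the press frame). Black needle, 38 mm.
- timer (a joint): Dwell timer knob angle, rad, growing clockwise seen from above: 0 = zero stop, where it starts; a click every 0.436 rad (25 deg), so three clicks = 1.309. Between clicks it snaps to the nearer one; about 0.1 Nm.
- timer_grip (a point): Centre of the black bar of the timer's knob, on its vertical axis, z 74 mm. The bar is 42 mm long, 14 mm wide and 32 mm high (top at z 88 mm), on a 44 mm disc whose top is at z 56 mm; at zero it lies along the timer box's x axis, white line on the +x end. This frame turns with the knob.
- timer_box: White bench timer, 100 x 120 x 50 mm, fixed. Origin: centre of its underside; x towards its display window. The knob's axis is at x -10 mm. Short marks round the knob, one a click.
- vial_a: Bystander: glass vial with black cap, 25 mm dia., 50 mm high; origin: underside centre.
- vial_b: Bystander: a second such vial.
- spare_die: Bystander: steel pellet die, 60 mm dia., 58 mm high; origin: underside centre.
- mortar: Bystander: white mortar with pestle, 92 mm dia., 40 mm high (pestle end 66 mm); origin: underside centre.
- hammer: Bystander: hammer, 260 mm long, lying; origin: under its middle.
- spatula: Bystander: thin steel lab spatula, 150 mm long, lying; origin: under its middle.

How it is judged:
By the outcome, as a careful person would: the job done as asked, in the order asked, and still so for the second after the job is handed in, with the robot touching nothing.
It also fails if it takes over 72 s, if anything falls off the work surface, if the arm or the gripper's body presses on something with over 40 N, if the wrist force passes 120 N, or if a joint passes its speed limit or range.

### The arm

A 7-joint arm with a two-finger parallel gripper is mounted at the origin on the work surface. World frame = base frame: x ahead of the robot, y to its left, z up, the work surface at z = 0. Lengths are in m, angles in rad, forces in N, time in s.
With the tool pointing down it reaches from about 0.4 to 0.85 m from the base axis. Payload 4.4 kg.
Tool frame: the origin (TCP) lies midway between the tips of the shut fingers; the grasp point (between the pads) lies 19 mm behind it (ctrl.pinch_z is the distance from the TCP to the grasp point, in m); x points along the fingers, y is the direction in which the jaws open and shut, and the axes are right-handed (so a half turn about x gives the same grasp; the last joint's range is limited). The gripper opens to 94 mm and grips with 3 to 60 N. Pads are 16 mm wide; open, the fingers measure 119 mm over their backs; the gripper's body (75 mm by 177 mm) begins 78 mm behind the grasp point.
Start: joints at [-0.066, 0.628, 0.038, 1.517, -0.027, 0.996, -0.02], TCP at [0.65, 0, 0.205] pointing down, gripper open.
Joint ranges: [-3.06, 3.06], [-0.37, 2.12], [-1.25, 1.32], [0.18, 2.47], [-1.1, 4.24], [0.23, 1.98], [-2.94, 2.94]. Speed limits (rad/s): [2.57, 2.57, 3.14, 3.14, 3.14, 3.14, 3.14].

### API

Orientations are given as a unit quaternion [w, x, y, z].
In Python, from cell import ctrl gives the robot as it stands.
- The arm moves only by the tool jog_arm, never from a script. Its argument "series" is a list of rows, each an object of numbers: "wx", "wy", "wz": the turn, a rotation vector about the tool's x, y, z in degrees; "dx", "dy", "dz": the shift along the tool's x, y, z in m; "hand": the finger opening in m, from 0 to 0.094. In form: [{"wx": .., "wy": .., "wz": .., "dx": .., "dy": .., "dz": .., "hand": ..}, ...]. A call has 1 to 5 rows; each row shifts and turns the commanded pose from where the row before left it, along the tool's axes as they then stand; what a row does not reach is not made up. A row lasts 1/10 s, in which the tool goes at most 50 mm and 8.59 degrees, less where a joint would pass 70% of its speed; a pose out of reach is approached as far as the arm can. A call is refused whole if a number of a shift passes 0.05 or a number of a turn 8.59, either way. A call with a gripper value outside its range is refused whole. The fingers move at their own pace and stop on an object; "force" is the grip in N (left out, the last holds). Time passes only in rows, so rows that do not move let the fingers close. It gives the time, the measured TCP pose, the force and the opening at its end, in the units of the state.
- ctrl.get_state(): the state, without advancing time (a new reading comes with each control period).
- ctrl.capture(name): name is "scene" or "side" or "wrist"; returns a dict with "frame" (480x640x3 uint8, red, green, blue), "fx", "fy", "cx", "cy" (pixels), "pose" (4x4, takes a point from camera to world coordinates); the wrist camera has in their place "mount" (4x4, takes a point from camera to tool coordinates, whose origin is the TCP and whose axes are the tool frame's). Camera axes: x right, y up, looking along -z (the intrinsics and any distortion apply to the point x, -y, -z); pixel columns grow to the right and rows downward; lengths in m; the calibration is good to about 2 mm. A picture is of the moment at which its call begins: read the wrist's pose just before it. There is no depth.
- ctrl.hand_in(): hands the job in, once; it reports no verdict.
Trained networks look in a picture, given as the dict that the camera call returned (one of the last four; its "shot" number tells which), for a name from the list of things; names that differ only in an ending like _2 or _b are one class to them, and where a whole thing is asked for, a point or a joint stands for the part that bears it (a point fixed in the world has none). Each returns a list of dicts, best first, with "p" (0 to 1); they miss things now and then, are a little off and sometimes report something else, mostly with a low value. They report only what shows in the picture. A call takes as long as a camera call.
- ctrl.spot_in(picture, thing): "uv" ([column, row] in pixels, amid what is visible of it).
- ctrl.landmark_of(picture, thing): "uv" ([column, row] in pixels: a listed point, or the origin of a listed thing).
The state is a dict: "time_s": time; "q": joint angles; "qd": joint speeds; "tau": joint torques, N m; "eef_pos": TCP position; "tool_rot": TCP orientation; "contact_force": force on the tool from outside, world axes, zero at the start; "torque": the same for the moment, N m; "gripper_width": opening from 0.0 (shut) to 1.0 (fully open).
Only numpy, scipy, OpenCV 4.12 (cv2) and the standard library are available. Lean on these libraries where they do the work, as an engineer would, in place of code of your own. Each camera call takes 0.05 s, during which the arm holds its last target. There are 200 camera calls.

## Working session

There is one attempt and no reset: what is moved stays moved. The work goes in short steps, Python scripts to look and compute and a tool call to move; the robot and the scene stay as the last step left them, time stands still between calls to the robot, and variables do not carry over. Pictures are saved under pics/ and viewed, about 8 in all and at most 12, crops included, and the job is handed in when it is done.

Besides the shell and the picture viewer there is one more tool, called after ">>>" by a JSON object that holds its "fn" and its "kwargs". jog_arm: Moves the arm, as the interface text tells. Its arguments: {"type":"object","properties":{"series":{"type":"array"},"force":{"type":"number"}},"required":["series"]}

```bash
mkdir -p pics; ls
cat > h.py <<'E'
import numpy as np, cv2
from scipy.spatial.transform import Rotation as R
from cell import ctrl
def T(s=None):
    s=s or ctrl.get_state(); M=np.eye(4); q=s['tool_rot']
    M[:3,:3]=R.from_quat([q[1],q[2],q[3],q[0]]).as_matrix(); M[:3,3]=s['eef_pos']; return M
def cap(n):
    t=T(); c=ctrl.capture(n)
    c['P']=t@c['mount'] if 'mount' in c else np.array(c['pose']); return c
def save(c,f): cv2.imwrite('pics/'+f,c['frame'][:,:,::-1])
def ray(c,uv):
    d=np.array([(uv[0]-c['cx'])/c['fx'],-(uv[1]-c['cy'])/c['fy'],-1]); return c['P'][:3,3],c['P'][:3,:3]@d
def atz(c,uv,z):
    o,d=ray(c,uv); return o+d*(z-o[2])/d[2]
def tri(obs):
    A=np.zeros((3,3));b=np.zeros(3)
    for c,uv in obs:
        o,d=ray(c,uv);d=d/np.linalg.norm(d);M=np.eye(3)-np.outer(d,d);A+=M;b+=M@o
    return np.linalg.solve(A,b)
def proj(c,p):
    q=np.linalg.inv(c['P'])@np.r_[p,1]; return np.array([c['cx']+c['fx']*q[0]/-q[2],c['cy']-c['fy']*q[1]/-q[2]])
E
python3 - <<'E'
from h import *
np.set_printoptions(precision=4,suppress=True)
s=ctrl.get_state();print(s['time_s'],s['eef_pos'],s['tool_rot'],s['contact_force'],ctrl.pinch_z)
cs={n:cap(n) for n in('scene','side','wrist')}
print({k:[type(v).__name__] for k,v in cs['scene'].items()}, cs['wrist']['mount'])
Z={'gauge_centre':.116,'valve_grip':.11,'timer_grip':.074,'lever_pivot':.105,'guard_hinge':.17,'spindle_handle':.301,'guard_edge':.245,'lever_grip':.205,'press':0,'timer_box':0,'vial_a':0,'spare_die':0,'mortar':0,'hammer':0,'spatula':0}
for t,z in Z.items():
    for n,c in cs.items():
        for r in ctrl.landmark_of(c,t)[:2]:
            if r['p']>.3: print(t,n,np.round(r['uv'],1),round(r['p'],2),atz(c,r['uv'],z))
for n,c in cs.items(): save(c,n+'0.png')
a=cv2.imread('pics/scene0.png');
print(ctrl.get_state()['time_s'])
E
```

```text
pics
0.0 [0.6494 0.     0.2046] [-0.4996 -0.4995 -0.5004  0.5005] [-0.3248  0.3349  0.5354] 0.0188
{'frame': ['ndarray'], 'fx': ['float'], 'fy': ['float'], 'cx': ['float'], 'cy': ['float'], 'pose': ['ndarray'], 'shot': ['int'], 'P': ['ndarray']} [[-0.0008  0.278  -0.9606 -0.1793]
 [ 1.     -0.0004 -0.001  -0.0001]
 [-0.0007 -0.9606 -0.278  -0.0813]
 [ 0.      0.      0.      1.    ]]
gauge_centre scene [451.6 266.9] 0.57 [0.6878 0.1917 0.116 ]
gauge_centre side [149.3 307.4] 0.74 [0.6919 0.1972 0.116 ]
valve_grip scene [289.5 339.4] 0.71 [ 0.6196 -0.2116  0.11  ]
valve_grip scene [395.6 236.4] 0.49 [0.5286 0.1785 0.11  ]
valve_grip side [292.9 204.3] 0.69 [ 0.6218 -0.2165  0.11  ]
valve_grip side [202.1 205.8] 0.32 [ 0.7976 -0.0895  0.11  ]
timer_grip scene [400.3 206.9] 0.57 [0.4191 0.3171 0.074 ]
timer_grip side [218.  436.4] 0.81 [0.4154 0.3175 0.074 ]
timer_grip side [292.6 286.3] 0.39 [ 0.4981 -0.0381  0.074 ]
lever_pivot scene [330.1 327.6] 0.79 [ 0.6434 -0.1284  0.105 ]
lever_pivot side [262.7 223.3] 0.69 [ 0.6473 -0.1296  0.105 ]
guard_hinge scene [394.9 235.5] 0.64 [0.5727 0
[... 894 characters left out ...]
6 0.3263 0.    ]
vial_a scene [325.4 264.9] 0.72 [0.4092 0.0586 0.    ]
vial_a side [305.1 350.9] 0.57 [0.4079 0.0449 0.    ]
vial_a side [258.7 367.3] 0.51 [0.467  0.1334 0.    ]
vial_a wrist [ 59.5 153.2] 0.85 [0.4081 0.0541 0.    ]
spare_die scene [336.5 225.7] 0.4 [0.3024 0.1897 0.    ]
spare_die side [305.5 432. ] 0.84 [0.3048 0.1949 0.    ]
spare_die side [397.4 217.8] 0.48 [ 0.4315 -0.4181  0.    ]
mortar scene [207.5 298.2] 0.84 [ 0.3218 -0.2386  0.    ]
hammer scene [161.  369.9] 0.6 [ 0.4419 -0.417   0.    ]
hammer side [396.1 216.9] 0.59 [ 0.4358 -0.4191  0.    ]
spatula scene [275.6 283.2] 0.65 [ 0.3829 -0.0813  0.    ]
spatula side [345.5 319. ] 0.5 [ 0.3786 -0.0747  0.    ]
2.4
```

Run:
```python
from h import *
np.set_printoptions(precision=4,suppress=True)
m=np.array([[.02,.165],[-.02,-.245],[0,-.16],[-.081,.089],[0,0]]);w=np.array([[.690,.1945],[.6207,-.214],[.6455,-.129],[.580,.130],[.6545,.038]])
mc,wc=m-m.mean(0),w-w.mean(0)
th=np.arctan2((mc[:,0]*wc[:,1]-mc[:,1]*wc[:,0]).sum(),(mc*wc).sum());c,s=np.cos(th),np.sin(th);A=np.array([[c,-s],[s,c]])
t=w.mean(0)-A@m.mean(0);print(th,t,w-(m@A.T+t))
hi=A@[-.081,.089]+t
e=A.T@(np.array([.4235,.061])-hi);print('guard',np.arctan2(-e[0],-e[1]),np.linalg.norm(e))
a=cv2.imread('pics/scene0.png');b=cv2.imread('pics/side0.png')
cv2.imwrite('pics/a.png',cv2.resize(a[150:450,120:520],(800,600)));cv2.imwrite('pics/b.png',cv2.resize(b[160:480,100:420],(600,600)))
```

```text
-0.06893907254660654 [0.6564 0.0329] [[ 0.0023 -0.0016]
 [ 0.0011 -0.0039]
 [ 0.0001 -0.0023]
 [-0.0017  0.0027]
 [-0.0019  0.0051]]
guard 1.105118888842908 0.17152819401618374
```

View pics/a.png

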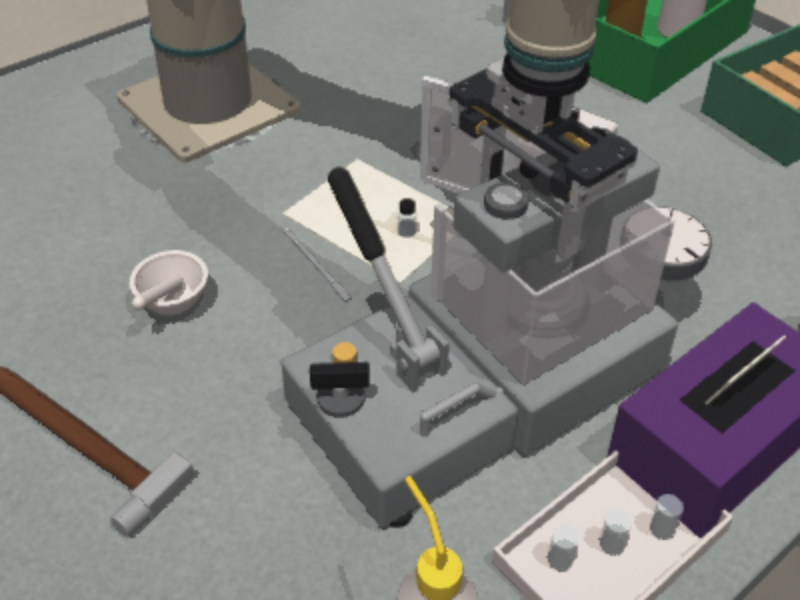

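View pics/b.png

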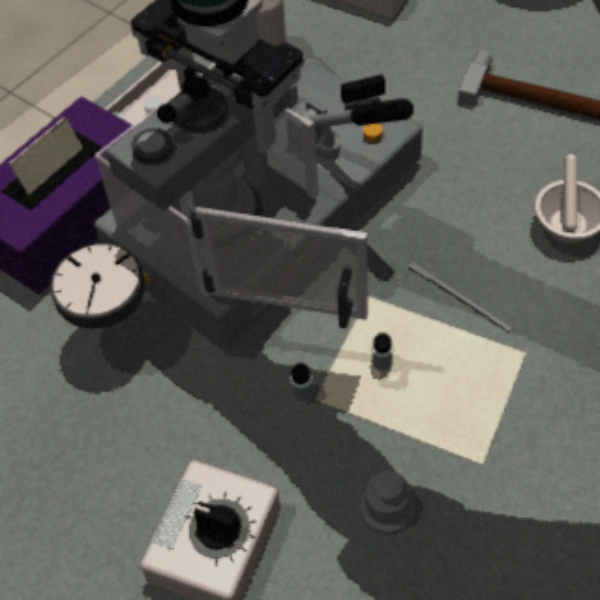

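>>> {"fn": "jog_arm", "kwargs": {"series": [{"dx":-0.05},{"dx":-0.05},{"dx":-0.05},{"dx":-0.05}]}}

```text
invalid input at $.series[0]: expected keys wx, wy, wz, dx, dy, dz, hand
```

```bash
cat >> h.py <<'E'
np.set_printoptions(precision=4,suppress=True)
TH=-.069;A2=np.array([[np.cos(TH),-np.sin(TH)],[np.sin(TH),np.cos(TH)]]);T0=np.array([.6564,.0329])
def W(x,y): return A2@np.array([x,y])+T0
def Pf(w): return A2.T@(np.array(w)[:2]-T0)
E
cat > m.py <<'E'
from h import *
import sys
E
python3 - <<'E'
from h import *
c={}
import types
for n in('scene','side'):
    k=cap(n);c[n]=k
print('orange',Pf(tri([(c['scene'],(292.5,326)),(c['side'],(298.9,229.9))])),tri([(c['scene'],(292.5,326)),(c['side'],(298.9,229.9))]))
for n,u,v in(('scene',(276,335),(304,334)),('side',(282.4,209),(304.8,203.7))):
    p,q=atz(c[n],u,.12),atz(c[n],v,.12);print(n,p,q,np.arctan2(*(q-p)[:2][::-1])-TH)
p,q=atz(c['side'],(216.3,438.4),.088),atz(c['side'],(206.7,430.4),.088);print('timer',p,q,np.arctan2(*(q-p)[:2][::-1]))
# guard push path: tool offset d off outer face at radius r
for th,d,r in((1.1,.05,.125),(1.1,.02,.125),(.8,.018,.125),(.5,.018,.122),(.25,.018,.12),(0,.018,.12),(-.03,.016,.12)):
    x=-.081-r*np.sin(th)-d*np.cos(th);y=.089-r*np.cos(th)+d*np.sin(th);print(th,W(x,y))
print(ctrl.get_state()['eef_pos'],ctrl.get_state()['gripper_width'],'grip',W(-.11,-.16),W(-.15,-.16),W(-.02,-.245))
save(c['side'],'s1.png')
E
```

```text
orange [-0.0647 -0.2126] [ 0.5772 -0.1747  0.0841]
scene [ 0.6013 -0.23    0.12  ] [ 0.6333 -0.1865  0.12  ] 1.0052700250239681
side [ 0.6276 -0.1819  0.12  ] [ 0.5939 -0.2262  0.12  ] -2.15167633668298
timer [0.4106 0.3257 0.088 ] [0.4346 0.324  0.088 ] -0.07024288607102648
1.1 [0.4471 0.1244]
1.1 [0.4589 0.0968]
0.8 [0.4746 0.0603]
0.5 [0.5008 0.0342]
0.25 [0.527 0.019]
0 [0.5555 0.0088]
-0.03 [0.5611 0.008 ]
[ 0.65   -0.      0.2055] 1.0019517552094566 grip [ 0.5356 -0.1191] [ 0.4957 -0.1164] [ 0.6196 -0.2101]
```

>>> {"fn": "jog_arm", "kwargs": {"series": [{"wx":0,"wy":0,"wz":0,"dx":-0.05,"dy":0,"dz":0,"hand":0.094},{"wx":0,"wy":0,"wz":0,"dx":-0.05,"dy":0,"dz":0,"hand":0.094},{"wx":0,"wy":0,"wz":0,"dx":-0.05,"dy":0,"dz":0,"hand":0.094},{"wx":0,"wy":0,"wz":0,"dx":-0.02,"dy":-0.04,"dz":-0.03,"hand":0.0},{"wx":0,"wy":0,"wz":0,"dx":0,"dy":-0.05,"dz":-0.05,"hand":0.0}]}}

```text
time_s: 3.0
eef_pos: [0.5791, 0.0621, 0.3776]
tool_rot: [0.501, 0.503, 0.497, -0.499]
contact_force: [1.2, 1.5, 0.4]
gripper_width: 0.87
```

>>> {"fn": "jog_arm", "kwargs": {"series": [{"wx":0,"wy":0,"wz":0,"dx":0,"dy":-0.04,"dz":-0.03,"hand":0.0},{"wx":0,"wy":0,"wz":0,"dx":0,"dy":-0.04,"dz":-0.025,"hand":0.0},{"wx":0,"wy":0,"wz":0,"dx":0.03,"dy":-0.035,"dz":-0.005,"hand":0.0},{"wx":0,"wy":0,"wz":0,"dx":0.045,"dy":0,"dz":0,"hand":0.0},{"wx":0,"wy":0,"wz":0,"dx":0.045,"dy":0,"dz":0,"hand":0.0}]}}

```text
time_s: 3.5
eef_pos: [0.4623, 0.124, 0.2542]
tool_rot: [0.501, 0.501, 0.5, -0.498]
contact_force: [0.5, 0.6, -0.6]
gripper_width: 0.44
```

>>> {"fn": "jog_arm", "kwargs": {"series": [{"wx":0,"wy":0,"wz":0,"dx":0.035,"dy":0,"dz":0,"hand":0.0},{"wx":0,"wy":0,"wz":0,"dx":0,"dy":0,"dz":0,"hand":0.0}]}}

```text
time_s: 3.7
eef_pos: [0.4592, 0.1223, 0.2157]
tool_rot: [-0.499, -0.497, -0.501, 0.503]
contact_force: [-0.6, -0.5, 0.6]
gripper_width: 0.269
```

Run:
```python
from h import *
s=ctrl.get_state();print(s['eef_pos'],s['gripper_width'],s['contact_force'])
c=cap('side');save(c,'s2.png');b=c['frame'][160:480,100:420,::-1];cv2.imwrite('pics/s2c.png',cv2.resize(b,(600,600)))
```

```text
[0.4592 0.1223 0.2157] 0.269420881892938 [-0.6059 -0.4707  0.5641]
```

View pics/s2c.png

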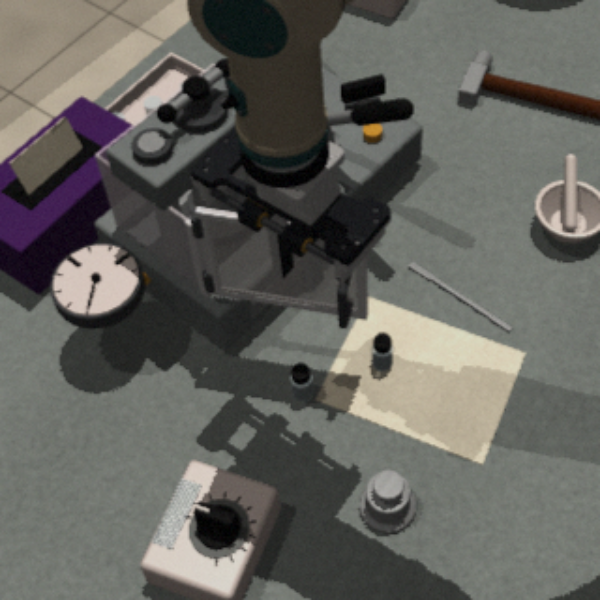

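>>> {"fn": "jog_arm", "kwargs": {"series": [{"wx":0,"wy":0,"wz":0,"dx":0,"dy":0,"dz":0.025,"hand":0.0},{"wx":0,"wy":0,"wz":0,"dx":0,"dy":0.008,"dz":0.02,"hand":0.0},{"wx":0,"wy":0,"wz":0,"dx":0,"dy":0.01,"dz":0.02,"hand":0.0},{"wx":0,"wy":0,"wz":0,"dx":0,"dy":0.02,"dz":0.02,"hand":0.0},{"wx":0,"wy":0,"wz":0,"dx":0,"dy":0.02,"dz":0.015,"hand":0.0}]}}

```text
time_s: 4.25
eef_pos: [0.5225, 0.0229, 0.2219]
tool_rot: [0.501, 0.501, 0.499, -0.499]
contact_force: [-0.2, 1.3, -0.3]
gripper_width: 0.004
```

>>> {"fn": "jog_arm", "kwargs": {"series": [{"wx":0,"wy":0,"wz":0,"dx":0,"dy":0.02,"dz":0.01,"hand":0.0},{"wx":0,"wy":0,"wz":0,"dx":0,"dy":0.015,"dz":0.004,"hand":0.0},{"wx":0,"wy":0,"wz":0,"dx":0,"dy":0,"dz":0,"hand":0.0}]}}

```text
time_s: 4.55
eef_pos: [0.5565, 0.0084, 0.2212]
tool_rot: [0.5, 0.5, 0.5, -0.5]
contact_force: [-3.0, -0.6, 1.7]
gripper_width: 0.006
```

>>> {"fn": "jog_arm", "kwargs": {"series": [{"wx":0,"wy":0,"wz":0,"dx":0,"dy":0.004,"dz":0,"hand":0.0},{"wx":0,"wy":0,"wz":0,"dx":0,"dy":0.004,"dz":0,"hand":0.0},{"wx":0,"wy":0,"wz":0,"dx":0,"dy":0,"dz":0,"hand":0.0}]}}

```text
time_s: 4.85
eef_pos: [0.5566, 0.0087, 0.2208]
tool_rot: [-0.497, -0.497, -0.503, 0.504]
contact_force: [-17.9, 0.3, 14.4]
gripper_width: 0.004
```

Run:
```python
from h import *
s=ctrl.get_state();print(s['eef_pos'],s['contact_force'])
c=cap('scene')
r=ctrl.landmark_of(c,'guard_edge');
for k in r[:2]: print(k['uv'],k['p'],Pf(atz(c,k['uv'],.245)))
print('expected shut',proj(c,np.r_[W(-.081,-.085),.245]))
save(c,'sc2.png')
print(Pf(s['eef_pos']))
```

```text
[0.5566 0.0087 0.2208] [-17.9333   0.3066  14.4227]
[341.0, 237.2] 0.73 [-0.0828 -0.079 ]
expected shut [339.1501 238.7571]
[-0.0979 -0.031 ]
```

>>> {"fn": "jog_arm", "kwargs": {"series": [{"wx":0,"wy":0,"wz":0,"dx":0,"dy":-0.03,"dz":0,"hand":0.0},{"wx":0,"wy":0,"wz":0,"dx":-0.03,"dy":-0.015,"dz":0,"hand":0.0},{"wx":0,"wy":0,"wz":0,"dx":-0.045,"dy":0,"dz":0.02,"hand":0.0},{"wx":0,"wy":0,"wz":0,"dx":-0.03,"dy":0.02,"dz":0.04,"hand":0.04},{"wx":0,"wy":0,"wz":0,"dx":0,"dy":0.03,"dz":0.04,"hand":0.04}]}}

```text
time_s: 5.45
eef_pos: [0.5704, -0.0881, 0.33]
tool_rot: [0.504, 0.503, 0.497, -0.496]
contact_force: [1.4, 0.0, 0.6]
gripper_width: 0.139
```

>>> {"fn": "jog_arm", "kwargs": {"series": [{"wx":0,"wy":0,"wz":0,"dx":0,"dy":0.03,"dz":0.04,"hand":0.04},{"wx":0,"wy":0,"wz":0,"dx":0,"dy":0.025,"dz":0.04,"hand":0.04},{"wx":8,"wy":0,"wz":0,"dx":0,"dy":0,"dz":0.03,"hand":0.04},{"wx":8,"wy":0,"wz":0,"dx":0,"dy":0,"dz":0,"hand":0.04},{"wx":8,"wy":0,"wz":0,"dx":0,"dy":0,"dz":0,"hand":0.04}]}}

```text
time_s: 5.95
eef_pos: [0.6228, -0.1998, 0.324]
tool_rot: [0.384, 0.595, 0.382, -0.594]
contact_force: [0.5, 1.3, 1.0]
gripper_width: 0.425
```

>>> {"fn": "jog_arm", "kwargs": {"series": [{"wx":8,"wy":0,"wz":0,"dx":0,"dy":0,"dz":0,"hand":0.04},{"wx":4.5,"wy":0,"wz":0,"dx":0,"dy":0,"dz":0,"hand":0.04},{"wx":0,"wy":0,"wz":0,"dx":0,"dy":0,"dz":0,"hand":0.04}]}}

```text
time_s: 6.25
eef_pos: [0.623, -0.1979, 0.3241]
tool_rot: [0.319, 0.632, 0.318, -0.63]
contact_force: [-0.0, -0.5, -0.2]
gripper_width: 0.425
```

```bash
cat > look.py <<'E'
from h import *
import sys
s=ctrl.get_state();M=T(s);print(s['time_s'],s['eef_pos'],s['contact_force'],s['gripper_width'],'tool y ang',np.arctan2(M[1,1],M[0,1]),'xaxis',M[:3,0])
c=cap('wrist');save(c,sys.argv[1])
for t,z in (a.split('=') for a in sys.argv[2:]):
    for k in ctrl.landmark_of(c,t)[:1]:
        p=atz(c,k['uv'],float(z));print(t,np.round(k['uv'],1),round(k['p'],2),p,'tool delta',M[:3,:3].T@(p-s['eef_pos']))
E
python3 look.py w2.png valve_grip=.11
```

```text
6.25 [ 0.623  -0.1979  0.3241] [-0.039  -0.5471 -0.1594] 0.4248694217242228 tool y ang -0.636674909087967 xaxis [ 0.0036 -0.001  -1.    ]
valve_grip [308.9 215.2] 0.62 [ 0.6169 -0.2037  0.11  ] tool delta [ 0.2141 -0.0022  0.0086]
```

View pics/w2.png

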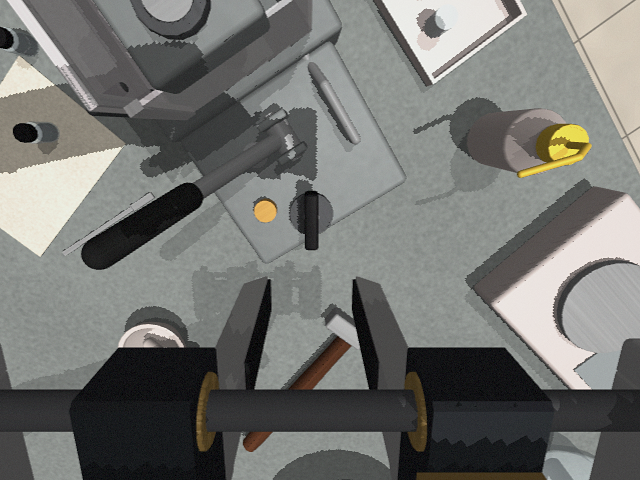

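Run:
```python
from h import *
c=cap('wrist');M=T();print(c['fx'],c['fy'],c['cx'],c['cy'])
for uv in((311.5,192),(311.5,221),(311.5,250)): 
    p=atz(c,uv,.121);print(p,M[:3,:3].T@(p-M[:3,3]))
```

```text
392.9203855924804 392.9203855924804 311.20148414124367 237.50466343595232
[ 0.6338 -0.1842  0.121 ] [ 0.2021  0.0007 -0.0175]
[ 0.6166 -0.2077  0.121 ] [0.2021 0.0007 0.0117]
[ 0.5986 -0.2322  0.121 ] [0.2021 0.0007 0.0421]
```

>>> {"fn": "jog_arm", "kwargs": {"series": [{"wx":0,"wy":0,"wz":0,"dx":0.05,"dy":0,"dz":0.011,"hand":0.04},{"wx":0,"wy":0,"wz":0,"dx":0.05,"dy":0,"dz":0,"hand":0.04},{"wx":0,"wy":0,"wz":0,"dx":0.05,"dy":0,"dz":0,"hand":0.04},{"wx":0,"wy":0,"wz":0,"dx":0.04,"dy":0,"dz":0,"hand":0.04},{"wx":0,"wy":0,"wz":0,"dx":0.025,"dy":0,"dz":0,"hand":0.04}]}}

```text
time_s: 6.9
eef_pos: [0.6142, -0.2058, 0.1051]
tool_rot: [-0.318, -0.63, -0.32, 0.632]
contact_force: [0.1, -0.3, 0.1]
gripper_width: 0.423
```

>>> {"fn": "jog_arm", "kwargs": {"series": [{"wx":0,"wy":0,"wz":0,"dx":0.008,"dy":0,"dz":0,"hand":0.04},{"wx":0,"wy":0,"wz":0,"dx":0,"dy":0,"dz":0,"hand":0.04}]}}

```text
time_s: 7.1
eef_pos: [0.6155, -0.2064, 0.0996]
tool_rot: [-0.318, -0.631, -0.319, 0.632]
contact_force: [0.1, -0.5, 0.2]
gripper_width: 0.428
```

Grip the bar.

>>> {"fn": "jog_arm", "kwargs": {"series": [{"wx":0,"wy":0,"wz":0,"dx":0,"dy":0,"dz":0,"hand":0.0},{"wx":0,"wy":0,"wz":0,"dx":0,"dy":0,"dz":0,"hand":0.0},{"wx":0,"wy":0,"wz":0,"dx":0,"dy":0,"dz":0,"hand":0.0},{"wx":0,"wy":0,"wz":0,"dx":0,"dy":0,"dz":0,"hand":0.0},{"wx":0,"wy":0,"wz":0,"dx":0,"dy":0,"dz":0,"hand":0.0}], "force": 45}}

```text
time_s: 7.6
eef_pos: [0.6169, -0.2071, 0.1014]
tool_rot: [0.319, 0.632, 0.318, -0.631]
contact_force: [0.3, -1.7, 5.2]
gripper_width: 0.145
```

>>> {"fn": "jog_arm", "kwargs": {"series": [{"wx":8.5,"wy":0,"wz":0,"dx":0,"dy":0,"dz":0,"hand":0.0},{"wx":8.5,"wy":0,"wz":0,"dx":0,"dy":0,"dz":0,"hand":0.0},{"wx":8.5,"wy":0,"wz":0,"dx":0,"dy":0,"dz":0,"hand":0.0},{"wx":8.5,"wy":0,"wz":0,"dx":0,"dy":0,"dz":0,"hand":0.0},{"wx":8.5,"wy":0,"wz":0,"dx":0,"dy":0,"dz":0,"hand":0.0}]}}

```text
time_s: 8.1
eef_pos: [0.6177, -0.2084, 0.1014]
tool_rot: [0.067, 0.706, 0.064, -0.703]
contact_force: [3.4, -2.4, 1.2]
gripper_width: 0.149
```

Run:
```python
from h import *
s=ctrl.get_state();M=T(s);print(s['eef_pos'],s['contact_force'],s['torque'],s['gripper_width'],np.arctan2(M[1,1],M[0,1]),'bar est',np.arctan2(M[1,1],M[0,1])+np.pi/2-TH)
```

```text
[ 0.6177 -0.2084  0.1014] [ 3.4463 -2.4377  1.1962] [-0.6558 -0.4541  0.2159] 0.1487864768909683 -1.3846335920708819 bar est 0.2551627347240147
```

>>> {"fn": "jog_arm", "kwargs": {"series": [{"wx":6,"wy":0,"wz":0,"dx":0,"dy":0,"dz":0,"hand":0.0},{"wx":6,"wy":0,"wz":0,"dx":0,"dy":0,"dz":0,"hand":0.0},{"wx":4,"wy":0,"wz":0,"dx":0,"dy":0,"dz":0,"hand":0.0},{"wx":3,"wy":0,"wz":0,"dx":0,"dy":0,"dz":0,"hand":0.0},{"wx":0,"wy":0,"wz":0,"dx":0,"dy":0,"dz":0,"hand":0.0}]}}

```text
time_s: 8.6
eef_pos: [0.6178, -0.2091, 0.1014]
tool_rot: [-0.047, 0.707, -0.05, -0.704]
contact_force: [3.8, -4.4, 1.9]
gripper_width: 0.149
```

Run:
```python
from h import *
s=ctrl.get_state();M=T(s);print(s['eef_pos'],s['contact_force'],s['torque'],s['gripper_width'],np.arctan2(M[1,1],M[0,1]),'bar est',np.arctan2(M[1,1],M[0,1])+np.pi/2-TH)
```

```text
[ 0.6178 -0.2091  0.1014] [ 3.8309 -4.3735  1.8803] [-0.9284 -0.4906  0.8403] 0.14906144942097682 -1.7087634740148583 bar est -0.06896714721996172
```

>>> {"fn": "jog_arm", "kwargs": {"series": [{"wx":0,"wy":0,"wz":0,"dx":0,"dy":0,"dz":0,"hand":0.04},{"wx":0,"wy":0,"wz":0,"dx":0,"dy":0,"dz":0,"hand":0.04},{"wx":0,"wy":0,"wz":0,"dx":0,"dy":0,"dz":0,"hand":0.04},{"wx":0,"wy":0,"wz":0,"dx":-0.03,"dy":0,"dz":0,"hand":0.04},{"wx":0,"wy":0,"wz":0,"dx":-0.05,"dy":0,"dz":0,"hand":0.04}]}}

```text
time_s: 9.1
eef_pos: [0.6128, -0.2045, 0.1772]
tool_rot: [0.05, -0.702, 0.048, 0.708]
contact_force: [1.4, -0.1, -0.0]
gripper_width: 0.426
```

>>> {"fn": "jog_arm", "kwargs": {"series": [{"wx":0,"wy":0,"wz":0,"dx":-0.05,"dy":0,"dz":0,"hand":0.0},{"wx":0,"wy":0,"wz":0,"dx":-0.05,"dy":0,"dz":0,"hand":0.0},{"wx":0,"wy":0,"wz":0,"dx":-0.03,"dy":0,"dz":0,"hand":0.0},{"wx":0,"wy":0,"wz":0,"dx":0,"dy":0,"dz":0,"hand":0.0}]}}

```text
time_s: 9.5
eef_pos: [0.6175, -0.2076, 0.3151]
tool_rot: [-0.049, 0.708, -0.05, -0.703]
contact_force: [-0.7, -0.4, 0.2]
gripper_width: 0.12
```

```bash
python3 look.py w3.png lever_grip=.205 lever_pivot=.105
```

```text
9.5 [ 0.6175 -0.2076  0.3151] [-0.6739 -0.3846  0.239 ] 0.11963836390964507 tool y ang -1.7102056832328993 xaxis [ 0.008  -0.0022 -1.    ]
lever_grip [217.9 356.6] 0.97 [ 0.5244 -0.1158  0.205 ] tool delta [ 0.1092 -0.0781  0.1058]
lever_pivot [226.2 196.8] 0.95 [ 0.6421 -0.1253  0.105 ] tool delta [ 0.2101 -0.0851 -0.0112]
```

View pics/w3.png

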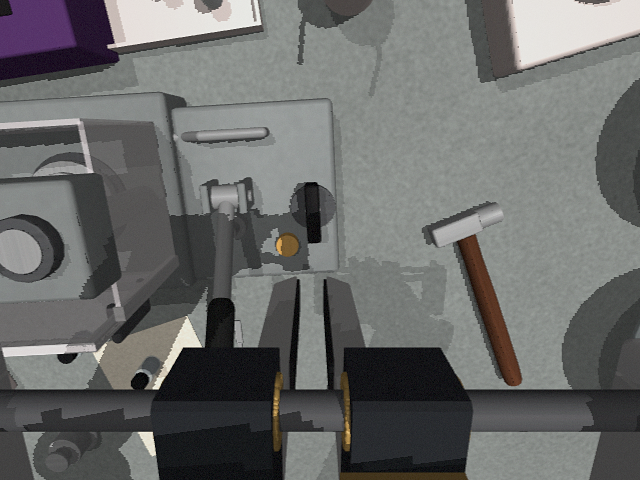

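>>> {"fn": "jog_arm", "kwargs": {"series": [{"wx":-4,"wy":0,"wz":0,"dx":0,"dy":0,"dz":0,"hand":0.0},{"wx":0,"wy":0,"wz":0,"dx":0,"dy":-0.035,"dz":0.035,"hand":0.0},{"wx":0,"wy":0,"wz":0,"dx":0,"dy":-0.035,"dz":0.035,"hand":0.0},{"wx":0,"wy":0,"wz":0,"dx":0.03,"dy":-0.013,"dz":0.023,"hand":0.0},{"wx":0,"wy":0,"wz":0,"dx":0.04,"dy":0,"dz":0,"hand":0.0}]}}

```text
time_s: 10.15
eef_pos: [0.5262, -0.1138, 0.2393]
tool_rot: [0.025, -0.706, 0.022, 0.707]
contact_force: [1.1, 0.0, -0.1]
gripper_width: 0.004
```

```bash
cat > st.py <<'E'
from h import *
s=ctrl.get_state();M=T(s);print(s['time_s'],'press xy',Pf(s['eef_pos']),'z',s['eef_pos'][2],s['contact_force'],s['gripper_width'],'yaw',np.arctan2(M[1,1],M[0,1]),'x',M[:3,0])
E
python3 st.py
```

```text
10.15 press xy [-0.1197 -0.1553] z 0.23929938639465076 [ 1.1105  0.0326 -0.1493] 0.0041197939983182025 yaw -1.6372058503396438 x [-0.0008  0.0031 -1.    ]
```

>>> {"fn": "jog_arm", "kwargs": {"series": [{"wx":0,"wy":0,"wz":0,"dx":0.02,"dy":0.004,"dz":0.003,"hand":0.0},{"wx":0,"wy":0,"wz":0,"dx":0.03,"dy":0,"dz":0.015,"hand":0.0},{"wx":0,"wy":0,"wz":0,"dx":0.035,"dy":0,"dz":0.013,"hand":0.0},{"wx":0,"wy":0,"wz":0,"dx":0.035,"dy":0,"dz":0.006,"hand":0.0},{"wx":0,"wy":0,"wz":0,"dx":0,"dy":0,"dz":0,"hand":0.0}]}}

```text
time_s: 10.65
eef_pos: [0.4902, -0.1214, 0.1173]
tool_rot: [0.024, -0.706, 0.027, 0.707]
contact_force: [-1.1, -4.8, 10.1]
gripper_width: 0.005
```

```bash
python3 st.py
python3 - <<'E'
from h import *
c=cap('scene');save(c,'sc3.png')
for k in ctrl.landmark_of(c,'lever_grip')[:2]: print(k['uv'],k['p'],Pf(atz(c,k['uv'],.11)))
for a in(0,.3,.6,.7): print(a,proj(c,np.r_[W(-.155*np.cos(.7-a),-.16),.105+.155*np.sin(.7-a)]))
E
```

```text
10.65 press xy [-0.1551 -0.1653] z 0.11732764606067268 [-1.0702 -4.7808 10.1213] 0.004998403925575388 yaw -1.64284991377929 x [-0.002 -0.004 -1.   ]
[293.0, 282.5] 0.85 [-0.147  -0.1551]
0 [297.5605 257.9405]
0.3 [291.5089 265.7142]
0.6 [289.1611 278.0362]
0.7 [289.1742 282.9321]
```

>>> {"fn": "jog_arm", "kwargs": {"series": [{"wx":0,"wy":0,"wz":0,"dx":-0.035,"dy":0,"dz":-0.006,"hand":0.0},{"wx":0,"wy":0,"wz":0,"dx":-0.035,"dy":0,"dz":-0.013,"hand":0.0},{"wx":0,"wy":0,"wz":0,"dx":-0.03,"dy":-0.003,"dz":-0.015,"hand":0.0},{"wx":0,"wy":0,"wz":0,"dx":-0.025,"dy":-0.003,"dz":-0.003,"hand":0.0},{"wx":0,"wy":0,"wz":0,"dx":0,"dy":0,"dz":0,"hand":0.0}]}}

```text
time_s: 11.25
eef_pos: [0.5304, -0.115, 0.2464]
tool_rot: [-0.024, 0.708, -0.024, -0.706]
contact_force: [-1.4, 0.0, -0.3]
gripper_width: 0.007
```

```bash
python3 st.py
python3 - <<'E'
from h import *
c=cap('side');save(c,'sd3.png')
for k in ctrl.landmark_of(c,'lever_grip')[:2]: print(k['uv'],k['p'])
for a in(0,.1,.3): print(a,proj(c,np.r_[W(-.155*np.cos(.7-a),-.16),.105+.155*np.sin(.7-a)]))
print(proj(c,np.r_[W(.02,.165),.116]))
E
```

```text
11.25 press xy [-0.1155 -0.1562] z 0.24639403121188538 [-1.3855  0.0138 -0.2777] 0.007398206004548592 yaw -1.6393497875517786 x [ 0.003  -0.0004 -1.    ]
[304.5, 219.1] 0.75
0 [302.4219 218.3491]
0.1 [305.8584 224.2903]
0.3 [311.1877 235.9221]
[151.1404 308.0139]
```

>>> {"fn": "jog_arm", "kwargs": {"series": [{"wx":0,"wy":0,"wz":0,"dx":0.025,"dy":0,"dz":0.003,"hand":0.0},{"wx":0,"wy":0,"wz":0,"dx":0.032,"dy":0,"dz":0.015,"hand":0.0},{"wx":0,"wy":0,"wz":0,"dx":0.035,"dy":0,"dz":0.015,"hand":0.0},{"wx":0,"wy":0,"wz":0,"dx":0.037,"dy":0,"dz":0.006,"hand":0.0},{"wx":0,"wy":0,"wz":0,"dx":0,"dy":0,"dz":0,"hand":0.0}]}}

```text
time_s: 11.85
eef_pos: [0.4907, -0.1128, 0.1167]
tool_rot: [-0.026, 0.708, -0.025, -0.706]
contact_force: [0.3, 2.7, 19.6]
gripper_width: 0.005
```

>>> {"fn": "jog_arm", "kwargs": {"series": [{"wx":0,"wy":0,"wz":0,"dx":-0.037,"dy":0,"dz":-0.006,"hand":0.0},{"wx":0,"wy":0,"wz":0,"dx":-0.035,"dy":0,"dz":-0.013,"hand":0.0},{"wx":0,"wy":0,"wz":0,"dx":-0.03,"dy":0,"dz":-0.015,"hand":0.0},{"wx":0,"wy":0,"wz":0,"dx":-0.025,"dy":0,"dz":-0.003,"hand":0.0},{"wx":0,"wy":0,"wz":0,"dx":0,"dy":0,"dz":0,"hand":0.0}]}}

```text
time_s: 12.35
eef_pos: [0.5278, -0.1156, 0.244]
tool_rot: [-0.024, 0.707, -0.025, -0.706]
contact_force: [-0.4, -0.7, 0.7]
gripper_width: 0.003
```

```bash
cat > needle.py <<'E'
from h import *
import sys
c=cap('side');save(c,sys.argv[1])
g=cv2.cvtColor(c['frame'],cv2.COLOR_RGB2GRAY)
# centre: fit to dial face; rectify the dial plane from the side view, 12 o'clock (press +x) up
off=np.array(eval(sys.argv[2])) if len(sys.argv)>2 else np.zeros(2)
S=300;h=.055;src=[];dst=[]
for x,y in((h,h),(h,-h),(-h,-h),(-h,h)):
    src.append(proj(c,np.r_[W(.02+x,.165+y)+off,.116]));dst.append((S/2-y/h*S/2,S/2-x/h*S/2))
H=cv2.getPerspectiveTransform(np.float32(src),np.float32(dst))
w=cv2.warpPerspective(c['frame'],H,(S,S),flags=cv2.INTER_CUBIC);cv2.imwrite('pics/r_'+sys.argv[1],w[:,:,::-1])
gw=cv2.cvtColor(w,cv2.COLOR_RGB2GRAY).astype(float)
ps=[]
for a in np.arange(0,2*np.pi,.02):   # clock angle from 12, clockwise
    r=np.arange(35,75)*(S/2/h/1000)*.38
    xs=S/2+r*np.sin(a);ys=S/2-r*np.cos(a)
    ps.append((gw[ys.astype(int),xs.astype(int)].mean(),a))
ps.sort();print([(round(v),round((a+2.2)%(2*np.pi),2)) for v,a in ps[:6]])
print(ctrl.get_state()['time_s'])
E
python3 st.py; python3 needle.py n2.png
```

```text
12.35 press xy [-0.1181 -0.157 ] z 0.24399385125858303 [-0.3908 -0.7331  0.663 ] 0.003088997835509421 yaw -1.6406115671704098 x [ 0.0023 -0.0006 -1.    ]
[(59, np.float64(0.04)), (61, np.float64(0.06)), (66, np.float64(0.02)), (72, np.float64(0.08)), (82, np.float64(6.28)), (90, np.float64(0.1))]
12.4
```

View pics/r_n2.png

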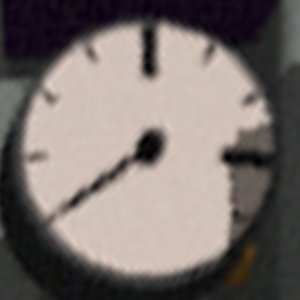

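>>> {"fn": "jog_arm", "kwargs": {"series": [{"wx":0,"wy":0,"wz":0,"dx":0.025,"dy":0,"dz":0.003,"hand":0.0},{"wx":0,"wy":0,"wz":0,"dx":0.032,"dy":0,"dz":0.015,"hand":0.0},{"wx":0,"wy":0,"wz":0,"dx":0.035,"dy":0,"dz":0.013,"hand":0.0},{"wx":0,"wy":0,"wz":0,"dx":0.035,"dy":0,"dz":0.006,"hand":0.0},{"wx":0,"wy":0,"wz":0,"dx":0,"dy":0,"dz":0,"hand":0.0}]}}

```text
time_s: 12.9
eef_pos: [0.4905, -0.1128, 0.1167]
tool_rot: [-0.026, 0.708, -0.025, -0.706]
contact_force: [1.3, 1.9, 24.1]
gripper_width: 0.006
```

>>> {"fn": "jog_arm", "kwargs": {"series": [{"wx":0,"wy":0,"wz":0,"dx":-0.037,"dy":0,"dz":-0.006,"hand":0.0},{"wx":0,"wy":0,"wz":0,"dx":-0.035,"dy":0,"dz":-0.013,"hand":0.0},{"wx":0,"wy":0,"wz":0,"dx":-0.03,"dy":0,"dz":-0.015,"hand":0.0},{"wx":0,"wy":0,"wz":0,"dx":-0.025,"dy":0,"dz":-0.003,"hand":0.0},{"wx":0,"wy":0,"wz":0,"dx":0,"dy":0,"dz":0,"hand":0.0}]}}

```text
time_s: 13.4
eef_pos: [0.5273, -0.1154, 0.2435]
tool_rot: [-0.025, 0.707, -0.025, -0.706]
contact_force: [0.1, -0.1, -0.8]
gripper_width: 0.006
```

```bash
python3 st.py; python3 needle.py n3.png
```

```text
13.4 press xy [-0.1185 -0.1568] z 0.24351427992875027 [ 0.1174 -0.1197 -0.7738] 0.005715513063573056 yaw -1.6406412960723398 x [ 0.0014 -0.0003 -1.    ]
[(47, np.float64(0.58)), (49, np.float64(0.56)), (49, np.float64(0.6)), (56, np.float64(0.54)), (60, np.float64(0.62)), (68, np.float64(0.52))]
13.45
```

>>> {"fn": "jog_arm", "kwargs": {"series": [{"wx":0,"wy":0,"wz":0,"dx":0.025,"dy":0,"dz":0.003,"hand":0.0},{"wx":0,"wy":0,"wz":0,"dx":0.032,"dy":0,"dz":0.015,"hand":0.0},{"wx":0,"wy":0,"wz":0,"dx":0.035,"dy":0,"dz":0.013,"hand":0.0},{"wx":0,"wy":0,"wz":0,"dx":0.035,"dy":0,"dz":0.006,"hand":0.0},{"wx":0,"wy":0,"wz":0,"dx":0,"dy":0,"dz":0,"hand":0.0}]}}

```text
time_s: 13.95
eef_pos: [0.4903, -0.1127, 0.1166]
tool_rot: [-0.026, 0.707, -0.025, -0.706]
contact_force: [-0.3, 2.8, 24.9]
gripper_width: 0.003
```

>>> {"fn": "jog_arm", "kwargs": {"series": [{"wx":0,"wy":0,"wz":0,"dx":-0.037,"dy":0,"dz":-0.006,"hand":0.0},{"wx":0,"wy":0,"wz":0,"dx":-0.035,"dy":0,"dz":-0.013,"hand":0.0},{"wx":0,"wy":0,"wz":0,"dx":-0.03,"dy":0,"dz":-0.015,"hand":0.0},{"wx":0,"wy":0,"wz":0,"dx":-0.025,"dy":0,"dz":-0.003,"hand":0.0},{"wx":0,"wy":0,"wz":0,"dx":0,"dy":0,"dz":0,"hand":0.0}]}}

```text
time_s: 14.45
eef_pos: [0.5271, -0.1153, 0.2432]
tool_rot: [-0.025, 0.707, -0.025, -0.706]
contact_force: [0.6, 0.8, -0.2]
gripper_width: 0.009
```

```bash
python3 st.py; python3 needle.py n4.png
```

```text
14.45 press xy [-0.1188 -0.1568] z 0.24320486412259298 [ 0.6279  0.8236 -0.2059] 0.009410180227464421 yaw -1.640627741044891 x [ 0.0008 -0.0002 -1.    ]
[(32, np.float64(1.56)), (35, np.float64(1.58)), (35, np.float64(1.54)), (45, np.float64(1.6)), (48, np.float64(1.52)), (59, np.float64(1.62))]
14.5
```

Needle 1.56; one more stroke should give about 2.55.

>>> {"fn": "jog_arm", "kwargs": {"series": [{"wx":0,"wy":0,"wz":0,"dx":0.025,"dy":0,"dz":0.003,"hand":0.0},{"wx":0,"wy":0,"wz":0,"dx":0.032,"dy":0,"dz":0.015,"hand":0.0},{"wx":0,"wy":0,"wz":0,"dx":0.035,"dy":0,"dz":0.013,"hand":0.0},{"wx":0,"wy":0,"wz":0,"dx":0.035,"dy":0,"dz":0.006,"hand":0.0},{"wx":0,"wy":0,"wz":0,"dx":0,"dy":0,"dz":0,"hand":0.0}]}}

```text
time_s: 15.0
eef_pos: [0.4903, -0.1127, 0.1166]
tool_rot: [-0.026, 0.708, -0.025, -0.706]
contact_force: [-0.3, 2.8, 25.4]
gripper_width: 0.007
```

>>> {"fn": "jog_arm", "kwargs": {"series": [{"wx":0,"wy":0,"wz":0,"dx":-0.037,"dy":0,"dz":-0.006,"hand":0.0},{"wx":0,"wy":0,"wz":0,"dx":-0.035,"dy":0,"dz":-0.013,"hand":0.0},{"wx":0,"wy":0,"wz":0,"dx":-0.03,"dy":0,"dz":-0.015,"hand":0.0},{"wx":0,"wy":0,"wz":0,"dx":-0.025,"dy":0,"dz":-0.003,"hand":0.0},{"wx":0,"wy":0,"wz":0,"dx":0,"dy":0,"dz":0,"hand":0.0}]}}

```text
time_s: 15.5
eef_pos: [0.527, -0.1153, 0.2431]
tool_rot: [-0.025, 0.707, -0.025, -0.706]
contact_force: [0.7, -0.5, -1.4]
gripper_width: 0.003
```

```bash
python3 st.py; python3 needle.py n5.png
python3 - <<'E'
from h import *
c=cap('side');
for t,z in(('lever_grip',.205),('timer_grip',.074)):
    for k in ctrl.landmark_of(c,t)[:1]: print(t,k['uv'],k['p'],atz(c,k['uv'],z))
for a in(0,.1): print(a,proj(c,np.r_[W(-.155*np.cos(.7-a),-.16),.105+.155*np.sin(.7-a)]))
E
```

```text
15.5 press xy [-0.1189 -0.1568] z 0.2430987990314285 [ 0.6993 -0.492  -1.4292] 0.0028351259938494463 yaw -1.6407148595959342 x [ 0.0007 -0.0001 -1.    ]
[(64, np.float64(2.52)), (67, np.float64(2.5)), (75, np.float64(2.54)), (76, np.float64(2.48)), (91, np.float64(2.56)), (99, np.float64(2.46))]
15.55
lever_grip [301.0, 219.4] 0.69 [ 0.5278 -0.1142  0.205 ]
timer_grip [216.9, 435.6] 0.93 [0.4181 0.3175 0.074 ]
0 [302.4219 218.3491]
0.1 [305.8584 224.2903]
```

>>> {"fn": "jog_arm", "kwargs": {"series": [{"wx":0,"wy":0,"wz":0,"dx":-0.05,"dy":0,"dz":0,"hand":0.0},{"wx":0,"wy":0,"wz":0,"dx":-0.045,"dy":0,"dz":0,"hand":0.0},{"wx":0,"wy":0,"wz":0,"dx":-0.02,"dy":-0.03,"dz":0.015,"hand":0.0},{"wx":0,"wy":0,"wz":0,"dx":0,"dy":-0.045,"dz":0.016,"hand":0.0},{"wx":0,"wy":0,"wz":0,"dx":0,"dy":-0.045,"dz":0.016,"hand":0.0}]}}

```text
time_s: 16.2
eef_pos: [0.4869, 0.0088, 0.3569]
tool_rot: [0.025, -0.706, 0.025, 0.707]
contact_force: [0.5, 1.3, 0.9]
gripper_width: 0.004
```

>>> {"fn": "jog_arm", "kwargs": {"series": [{"wx":0,"wy":0,"wz":0,"dx":0,"dy":-0.045,"dz":0.016,"hand":0.0},{"wx":0,"wy":0,"wz":0,"dx":0,"dy":-0.045,"dz":0.016,"hand":0.0},{"wx":0,"wy":0,"wz":0,"dx":0,"dy":-0.045,"dz":0.016,"hand":0.0},{"wx":0,"wy":0,"wz":0,"dx":0,"dy":-0.045,"dz":0.016,"hand":0.04},{"wx":0,"wy":0,"wz":0,"dx":0,"dy":-0.045,"dz":0.016,"hand":0.04}]}}

```text
time_s: 16.7
eef_pos: [0.4221, 0.2392, 0.3563]
tool_rot: [0.024, -0.706, 0.025, 0.708]
contact_force: [1.3, 0.2, 0.1]
gripper_width: 0.139
```

```bash
python3 st.py; python3 -c "
from h import *
s=ctrl.get_state();print(s['eef_pos'],s['q'])"
```

```text
16.7 press xy [-0.2479  0.1897] z 0.3562697887728825 [1.3029 0.2126 0.0724] 0.13935149894327928 yaw -1.6405147000661693 x [-0.003  -0.0016 -1.    ]
[0.4221 0.2392 0.3563] [-0.9953  0.2681  0.5563  1.7366 -0.1515  1.1833 -2.0375]
```

>>> {"fn": "jog_arm", "kwargs": {"series": [{"wx":-8.5,"wy":0,"wz":0,"dx":0,"dy":-0.04,"dz":0.005,"hand":0.04},{"wx":-8.5,"wy":0,"wz":0,"dx":0,"dy":-0.03,"dz":0,"hand":0.04},{"wx":-8.5,"wy":0,"wz":0,"dx":0,"dy":0,"dz":0,"hand":0.04},{"wx":-8.5,"wy":0,"wz":0,"dx":0,"dy":0,"dz":0,"hand":0.04},{"wx":-8.5,"wy":0,"wz":0,"dx":0,"dy":0,"dz":0,"hand":0.04}]}}

```text
time_s: 17.2
eef_pos: [0.4184, 0.3077, 0.3557]
tool_rot: [-0.236, -0.665, -0.235, 0.668]
contact_force: [-0.8, -0.7, -0.0]
gripper_width: 0.428
```

>>> {"fn": "jog_arm", "kwargs": {"series": [{"wx":-8.5,"wy":0,"wz":0,"dx":0,"dy":0,"dz":0,"hand":0.04},{"wx":-8.5,"wy":0,"wz":0,"dx":0,"dy":0,"dz":0,"hand":0.04},{"wx":-8.5,"wy":0,"wz":0,"dx":0,"dy":0,"dz":0,"hand":0.04},{"wx":-8.5,"wy":0,"wz":0,"dx":0,"dy":0,"dz":0,"hand":0.04},{"wx":-8.5,"wy":0,"wz":0,"dx":0,"dy":0,"dz":0,"hand":0.04}]}}

```text
time_s: 17.7
eef_pos: [0.4185, 0.3074, 0.3558]
tool_rot: [-0.461, -0.535, -0.461, 0.538]
contact_force: [-0.4, 0.1, 0.6]
gripper_width: 0.424
```

>>> {"fn": "jog_arm", "kwargs": {"series": [{"wx":-8.5,"wy":0,"wz":0,"dx":0,"dy":0,"dz":0,"hand":0.04},{"wx":-8.5,"wy":0,"wz":0,"dx":0,"dy":0,"dz":0,"hand":0.04},{"wx":-8.5,"wy":0,"wz":0,"dx":0,"dy":0,"dz":0,"hand":0.04},{"wx":-8.5,"wy":0,"wz":0,"dx":0,"dy":0,"dz":0,"hand":0.04},{"wx":-8.5,"wy":0,"wz":0,"dx":0,"dy":0,"dz":0,"hand":0.04}]}}

```text
time_s: 18.2
eef_pos: [0.4185, 0.3073, 0.3558]
tool_rot: [0.623, 0.331, 0.625, -0.334]
contact_force: [-0.0, -0.7, -0.5]
gripper_width: 0.429
```

>>> {"fn": "jog_arm", "kwargs": {"series": [{"wx":-8.5,"wy":0,"wz":0,"dx":0,"dy":0,"dz":0,"hand":0.04},{"wx":-8.5,"wy":0,"wz":0,"dx":0,"dy":0,"dz":0,"hand":0.04},{"wx":-8.5,"wy":0,"wz":0,"dx":0,"dy":0,"dz":0,"hand":0.04},{"wx":-8.5,"wy":0,"wz":0,"dx":0,"dy":0,"dz":0,"hand":0.04},{"wx":-8.5,"wy":0,"wz":0,"dx":0,"dy":0,"dz":0,"hand":0.04}]}}

```text
time_s: 18.7
eef_pos: [0.4185, 0.3073, 0.3558]
tool_rot: [0.701, 0.083, 0.703, -0.085]
contact_force: [-0.2, -0.6, 0.3]
gripper_width: 0.424
```

```bash
python3 look.py w4.png timer_grip=.074; python3 -c "
from h import *
s=ctrl.get_state();print(s['q'])"
```

```text
18.7 [0.4185 0.3073 0.3558] [-0.1583 -0.5644  0.2836] 0.4237238221793166 tool y ang 1.332848088744545 xaxis [-0.0038 -0.0022 -1.    ]
timer_grip [322.7 193.6] 0.84 [0.419  0.3204 0.074 ] tool delta [ 0.2818  0.0137 -0.0018]
[-0.6353  0.2988 -0.07    1.6433  0.0212  1.2042  0.6171]
```

View pics/w4.png

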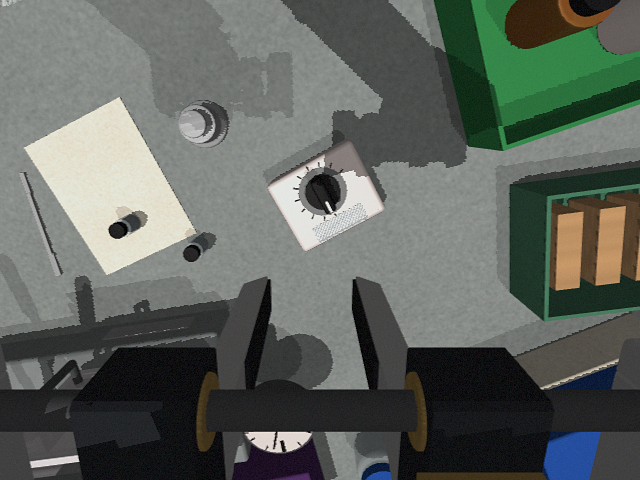

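Run:
```python
from h import *
c=cap('wrist');M=T();g=c['frame'][160:230,285:360]
cv2.imwrite('pics/t1.png',cv2.resize(g[:,:,::-1],(600,560),interpolation=cv2.INTER_CUBIC))
f=lambda u,z:atz(c,u,z)
for u,v,z in(((317,178),(333,213),.088),((268,185),(306,250),.05),((350,141),(383,209),.05)):
    p,q=f(u,z),f(v,z);print(p,q,np.arctan2(*(q-p)[:2][::-1]))
```

```text
[0.3981 0.3185 0.088 ] [0.442 0.327 0.088] 0.19026779862974902
[0.3967 0.2568 0.05  ] [0.49   0.2819 0.05  ] 0.26261082517798073
[0.3694 0.3667 0.05  ] [0.4607 0.3892 0.05  ] 0.24142130521121585
```

View pics/t1.png

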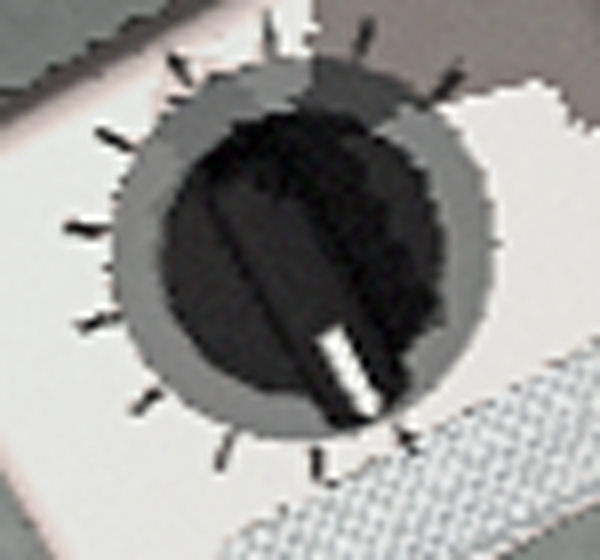

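>>> {"fn": "jog_arm", "kwargs": {"series": [{"wx":-8,"wy":0,"wz":0,"dx":0,"dy":0,"dz":0,"hand":0.04},{"wx":-8,"wy":0,"wz":0,"dx":0,"dy":0,"dz":0,"hand":0.04},{"wx":-8,"wy":0,"wz":0,"dx":0,"dy":0,"dz":0,"hand":0.04},{"wx":-4,"wy":0,"wz":0,"dx":0,"dy":0,"dz":0,"hand":0.04},{"wx":0,"wy":0,"wz":0,"dx":0.04,"dy":0.0125,"dz":0.004,"hand":0.04}]}}

```text
time_s: 19.35
eef_pos: [0.4233, 0.3218, 0.321]
tool_rot: [0.705, -0.083, 0.699, 0.086]
contact_force: [1.4, 0.0, -0.6]
gripper_width: 0.428
```

>>> {"fn": "jog_arm", "kwargs": {"series": [{"wx":0,"wy":0,"wz":0,"dx":0.045,"dy":0,"dz":0,"hand":0.04},{"wx":0,"wy":0,"wz":0,"dx":0.045,"dy":0,"dz":0,"hand":0.04},{"wx":0,"wy":0,"wz":0,"dx":0.045,"dy":0,"dz":0,"hand":0.04},{"wx":0,"wy":0,"wz":0,"dx":0.045,"dy":0,"dz":0,"hand":0.04},{"wx":0,"wy":0,"wz":0,"dx":0.03,"dy":0,"dz":0,"hand":0.04}]}}

```text
time_s: 19.85
eef_pos: [0.4186, 0.3195, 0.1046]
tool_rot: [0.701, -0.086, 0.703, 0.084]
contact_force: [1.3, -0.2, 0.0]
gripper_width: 0.427
```

Run:
```python
from h import *
s=ctrl.get_state();M=T(s);print(s['eef_pos'],M[:3,:3].T@(np.array([.4195,.3205,.064])-s['eef_pos']),np.arctan2(M[1,1],M[0,1]))
```

```text
[0.4186 0.3195 0.1046] [0.0406 0.0008 0.0013] 1.8115005644511675
```

>>> {"fn": "jog_arm", "kwargs": {"series": [{"wx":0,"wy":0,"wz":0,"dx":0.025,"dy":0.001,"dz":0.001,"hand":0.04},{"wx":0,"wy":0,"wz":0,"dx":0.015,"dy":0,"dz":0,"hand":0.04},{"wx":0,"wy":0,"wz":0,"dx":0,"dy":0,"dz":0,"hand":0.04}]}}

```text
time_s: 20.15
eef_pos: [0.4193, 0.3208, 0.0654]
tool_rot: [0.7, -0.086, 0.704, 0.084]
contact_force: [-0.3, -0.4, -0.3]
gripper_width: 0.425
```

>>> {"fn": "jog_arm", "kwargs": {"series": [{"wx":0,"wy":0,"wz":0,"dx":0,"dy":0,"dz":0,"hand":0.0},{"wx":0,"wy":0,"wz":0,"dx":0,"dy":0,"dz":0,"hand":0.0},{"wx":0,"wy":0,"wz":0,"dx":0,"dy":0,"dz":0,"hand":0.0},{"wx":0,"wy":0,"wz":0,"dx":0,"dy":0,"dz":0,"hand":0.0},{"wx":0,"wy":0,"wz":0,"dx":0,"dy":0,"dz":0,"hand":0.0}], "force": 35}}

```text
time_s: 20.65
eef_pos: [0.4221, 0.3209, 0.069]
tool_rot: [0.702, -0.086, 0.702, 0.085]
contact_force: [0.6, -4.9, 6.5]
gripper_width: 0.146
```

```bash
cat > t.py <<'E'
from h import *
s=ctrl.get_state();M=T(s);print(s['eef_pos'],s['contact_force'],s['torque'],s['gripper_width'],np.arctan2(M[1,1],M[0,1]),s['q'][6])
E
python3 t.py
```

```text
[0.4221 0.3209 0.069 ] [ 0.6024 -4.8872  6.4504] [-0.9683 -0.2671  0.0706] 0.14600593204235524 1.813759588388988 0.9677013829952322
```

>>> {"fn": "jog_arm", "kwargs": {"series": [{"wx":8,"wy":0,"wz":0,"dx":0,"dy":0,"dz":0,"hand":0.0},{"wx":8,"wy":0,"wz":0,"dx":0,"dy":0,"dz":0,"hand":0.0},{"wx":8,"wy":0,"wz":0,"dx":0,"dy":0,"dz":0,"hand":0.0},{"wx":8,"wy":0,"wz":0,"dx":0,"dy":0,"dz":0,"hand":0.0},{"wx":8,"wy":0,"wz":0,"dx":0,"dy":0,"dz":0,"hand":0.0}]}}

```text
time_s: 21.15
eef_pos: [0.4219, 0.3194, 0.069]
tool_rot: [0.689, 0.161, 0.688, -0.163]
contact_force: [0.1, -8.1, 7.6]
gripper_width: 0.15
```

>>> {"fn": "jog_arm", "kwargs": {"series": [{"wx":8,"wy":0,"wz":0,"dx":0,"dy":0,"dz":0,"hand":0.0},{"wx":8,"wy":0,"wz":0,"dx":0,"dy":0,"dz":0,"hand":0.0},{"wx":8,"wy":0,"wz":0,"dx":0,"dy":0,"dz":0,"hand":0.0},{"wx":8,"wy":0,"wz":0,"dx":0,"dy":0,"dz":0,"hand":0.0},{"wx":3,"wy":0,"wz":0,"dx":0,"dy":0,"dz":0,"hand":0.0}]}}

```text
time_s: 21.65
eef_pos: [0.421, 0.3185, 0.0689]
tool_rot: [0.608, 0.359, 0.608, -0.362]
contact_force: [-1.0, -9.9, 11.2]
gripper_width: 0.147
```

```bash
python3 t.py
```

```text
[0.421  0.3185 0.0689] [-0.9835 -9.8581 11.2002] [-2.3793  0.2813  0.087 ] 0.14705136561385296 0.4997367563144769 0.08780029918690062
```

Turned 1.314 rad. Release and rise.

>>> {"fn": "jog_arm", "kwargs": {"series": [{"wx":0,"wy":0,"wz":0,"dx":0,"dy":0,"dz":0,"hand":0.04},{"wx":0,"wy":0,"wz":0,"dx":0,"dy":0,"dz":0,"hand":0.04},{"wx":0,"wy":0,"wz":0,"dx":0,"dy":0,"dz":0,"hand":0.04},{"wx":0,"wy":0,"wz":0,"dx":-0.03,"dy":0,"dz":0,"hand":0.04},{"wx":0,"wy":0,"wz":0,"dx":-0.05,"dy":0,"dz":0,"hand":0.04}]}}

```text
time_s: 22.15
eef_pos: [0.4192, 0.3216, 0.1465]
tool_rot: [0.609, 0.357, 0.61, -0.361]
contact_force: [1.5, 0.9, 1.1]
gripper_width: 0.425
```

>>> {"fn": "jog_arm", "kwargs": {"series": [{"wx":0,"wy":0,"wz":0,"dx":-0.05,"dy":0,"dz":0,"hand":0.04},{"wx":0,"wy":0,"wz":0,"dx":-0.05,"dy":0,"dz":0,"hand":0.04},{"wx":0,"wy":0,"wz":0,"dx":-0.05,"dy":0,"dz":0,"hand":0.04},{"wx":0,"wy":0,"wz":0,"dx":0,"dy":0,"dz":0,"hand":0.04}]}}

```text
time_s: 22.55
eef_pos: [0.4248, 0.3251, 0.3048]
tool_rot: [0.611, 0.363, 0.608, -0.354]
contact_force: [0.9, -0.2, 0.3]
gripper_width: 0.426
```

```bash
python3 needle.py n6.png
python3 - <<'E'
from h import *
c=cap('wrist');save(c,'w6.png');d=cap('scene');save(d,'sc6.png')
for k in ctrl.landmark_of(d,'guard_edge')[:1]: print(k['uv'],k['p'],Pf(atz(d,k['uv'],.245)))
u=proj(c,[.4195,.3205,.088]).astype(int);print(u,ctrl.get_state()['contact_force'])
g=c['frame'][max(0,u[1]-40):u[1]+40,u[0]-40:u[0]+40,::-1];g=cv2.resize(g,(400,400),interpolation=cv2.INTER_CUBIC)
s=cv2.resize(d['frame'][200:400,240:480,::-1],(400,400)) 
cv2.imwrite('pics/fin.png',np.hstack([g,s]))
E
```

```text
[(9, np.float64(0.52)), (10, np.float64(0.5)), (10, np.float64(0.54)), (10, np.float64(0.48)), (10, np.float64(0.56)), (10, np.float64(0.62))]
22.6
[338.3, 238.1] 0.84 [-0.0836 -0.0851]
[304 208] [-0.3954  0.0156 -0.9202]
```

View pics/fin.png

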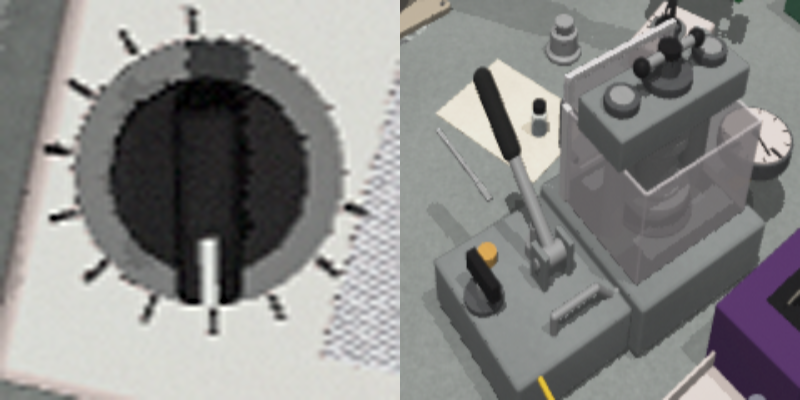

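```bash
sed "s/cap('side')/cap('scene')/" needle.py > n2.py; python3 n2.py n7.png; python3 st.py
```

```text
[(66, np.float64(2.52)), (69, np.float64(2.5)), (72, np.float64(2.54)), (79, np.float64(2.48)), (88, np.float64(2.56)), (99, np.float64(2.46))]
22.8
22.8 press xy [-0.2556  0.2721] z 0.2963865628598208 [-0.3027 -0.6764 -1.4602] 0.4233194649471822 yaw 0.5065691357973244 x [-0.0026 -0.002  -1.    ]
```

View pics/r_n7.png

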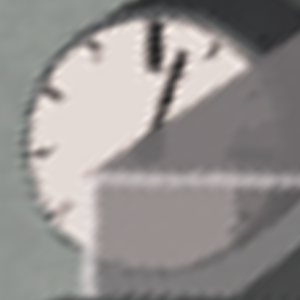

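The needle is at 2.52, just past the first heavy mark, so the load is held. Everything checks out, so I'm handing in.

```bash
python3 -c "
from cell import ctrl
print(ctrl.hand_in())"
```

```text
the job is handed in; nothing more can be done
None
```

The job is done and handed in at about 23 s of the 72 s allowed. I swung the guard shut against its stop and turned the valve clockwise to its stop. Then I pumped five full strokes and turned the timer knob three clicks before letting go. The needle read about 0, 0.57, 1.56 and 2.52 rad after strokes two to five.

**Last checks**
- **Guard:** its corner was found within about 3 mm of the shut position.
- **Valve:** the bar looks in line with the press's x axis. The turn ended at 0.84 Nm, well above its 0.14 Nm friction, which fits the stop.
- **Lever:** it was back up at rest after the last stroke.
- **Gauge:** the final scene view reads about 2.52 rad, between the heavy marks at 2.2 and 3.85, and the same as after the last stroke.
- **Timer:** the white line points at the third mark after zero.
- **Arm and bench:** the arm was clear and touching nothing, and I saw nothing disturbed on the bench.

One check failed: the last side-camera gauge reading (0.52, with every pixel dark) was taken with the arm apparently blocking the dial. I discarded it and used the scene camera instead.

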